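# Put the broad scraper away in the fitted tool board

### The job

Pick the broad scraper up from the cutting board and slide its blade fully home, flat, into the empty slot of the fitted tool board, so that its handle lies down on the board. Then turn the wooden turnbutton beside it squarely across the handle to hold it. Leave the spatula, the palette knife with its turnbutton, and the clay discs as they are.

Things in the scene. Friction and masses are not known exactly. Their poses are not given: they have to be found in the camera images.
- scraper: Broad scraper, 215 long, lying on the cutting board. Wooden handle 110 x 22 x 18 (x length, y width, z), steel bolster 20 long (20 wide), flat steel blade 85 long, 2 thick, 60 wide (36 beside the bolster). Origin: centre of the handle's underside; x from handle to blade, z up. About 0.13 kg, balances about 35 ahead of the origin. The other tool beside it has a narrow blade.
- scraper_tip (a point): Middle of the scraper blade's front edge: 160 ahead (+x) of the scraper's origin and 9 above the handle's underside (the blade lies at mid thickness of the handle, 8 to 10 above the underside); axes as the scraper's.
- tool_board: Fitted plywood tool board, fixed, 320 (x) x 280 (y), floor 12 above the bench, side rims 10 high, no rim at -x. Origin: centre of its underside; x towards the slotted wooden holder across its +x end, y left when facing it. The holder, 20.5 high above the floor, has two level slots open to -x: the wide one (y = +45) is empty, the narrow one (y = -60) holds a palette knife.
- slot_mouth (a point): Centre of the wide slot's mouth: board x = 80, y = 45, 9 above the floor. Slot 66 wide, 7 high (5.5 to 12.5 above the floor), 65 deep. With the handle lying on the floor the blade is level with the slot. Spacers 12.5 high, in line with the slot's two sides, reach 20 out of the mouth to -x. Axes as the board's.
- slot_end (a point): Centre of the wide slot's closed back, 65 beyond slot_mouth along the board's +x, same height. The scraper is home when scraper_tip is here. Axes as the board's.
- turnbutton (a joint): Angle (rad) of the empty place's wooden turnbutton: 0 = it points to the board's -x, alongside the handle; positive is anticlockwise from above; 1.57 = it points to the board's -y, square across the scraper's handle. Starts open, -0.7 to 0; stops at -1.0 and 2.1; light friction (0.03 N m) keeps it where it is left.
- button_pivot (a point): On the turnbutton's vertical pivot, level with its top face, 28.5 above the board's floor: board x = -50, y = 95. The button is a bar 16 wide, 8 thick (20.5 to 28.5 above the floor, 2.5 clear above the scraper's handle), reaching 68 from the pivot; round hub of radius 12 on a post of radius 8. Axes as the board's.
- button_tip (a point): Middle of the free end of the turnbutton's bar: 68 from the pivot, half way through its thickness.
- cutting_board: Brown wooden cutting board, fixed, 320 x 280 x 12. Origin: centre of its underside. The scraper, a narrow spatula and two small clay discs lie on it.
- spatula: Bystander, to be left: narrow spatula on the cutting board, 194 long, handle 100 x 18 x 14, blade 24 wide. Origin: centre of its handle's underside; x along the blade.
- palette_knife: Bystander, to be left: palette knife in the tool board's narrow slot, handle 100 x 18 x 16. Origin: centre of its handle's underside.
- knife_button (a joint): Bystander, to be left: angle (rad) of the palette knife's own turnbutton, closed across its handle at 1.57. Pivot at board x = -50, y = -106; the bar reaches 60, towards +y; its top is 28.5 above the floor.
- ornament_a: Bystander, to be left: clay disc near the cutting board's -x edge, 34 across, 11 high. Origin: centre of its underside.
- ornament_b: Bystander, to be left: a second such clay disc.
There are look-alikes about, which are no part of the job. What is shaped like the scraper but purple is not meant.

How it is judged:
By the outcome, as a careful person would: the job done as asked, in the order asked, and still so for the second after the job is handed in, with the robot touching nothing.
It also fails if it takes over 58 s, if anything falls off the work surface, if the arm or the gripper's body presses on something with over 40 N, if the wrist force passes 120 N, or if a joint passes its speed limit or range.

### The arm

A 7-joint arm with a two-finger parallel gripper is mounted at the origin on the work surface. World frame = base frame: x ahead of the robot, y to its left, z up, the work surface at z = 0. Lengths are in m, angles in rad, forces in N, time in s.
With the tool pointing down it reaches from about 0.4 to 0.85 m from the base axis. Payload 4.5 kg.
Tool frame: the origin (TCP) lies where the fingers leave the gripper's body, on its centre line; the fingertips stand 64 mm ahead of it and the grasp point (between the pads) lies 45 mm ahead of it; z points along the fingers, y is the direction in which the jaws open and shut (so a half turn about z gives the same grasp; the last joint's range is limited). The gripper opens to 88 mm and grips with 3 to 60 N. Pads are 18 mm wide; open, the fingers measure 123 mm over their backs; the gripper's body (75 mm by 187 mm) begins 45 mm behind the grasp point.
Start: joints at [-1.135, 0.689, -0.195, 1.565, 0.157, 0.902, -0.215], TCP at [0.244, 0.575, 0.303] pointing down, gripper open.
Joint ranges: [-3.01, 3.01], [-0.46, 2.08], [-1.47, 1.51], [0.13, 2.56], [-1, 4.14], [0.04, 2.09], [-2.66, 2.66]. Speed limits (rad/s): [2.57, 2.57, 3.14, 3.14, 3.14, 3.14, 3.14].

### API

Orientations are given as a unit quaternion [x, y, z, w].
In Python, from plant import monitor, snapshot, workorder, finder gives the robot as it stands.
- The arm moves only by the tool carry_out, never from a script. Its argument "motion" is one flat list of numbers, 6 for each row, row after row: the shift along the tool's x, y, z in cm, then the turn, a rotation vector about the tool's x, y, z in rad. In form: [x, y, z, rx, ry, rz, x, y, z, rx, ry, rz, ...]. A call has 1 to 8 rows; each row shifts and turns the commanded pose from where the row before left it, along the tool's axes as they then stand; what a row does not reach is not made up. A row lasts 1/8 s, in which the tool goes at most 62.5 mm and 10.7 degrees, less where a joint would pass 70% of its speed; a pose out of reach is approached as far as the arm can. A call with a gripper value outside its range is refused whole. "hand" is the finger opening in cm, from 0 to 8.81, set as the call begins (left out, the last holds). The fingers move at their own pace and stop on an object; "grip_force" is the grip in N (left out, the last holds). Time passes only in rows, so rows that do not move let the fingers close. It gives the time, the measured TCP pose, the force and the opening at its end, in the units of the state.
- monitor.get_state(): the state, without advancing time (a new reading comes with each control period).
- snapshot(name): name is "scene" or "top" or "wrist"; returns a dict with "frame" (420x560x3 uint8, red, green, blue), "range_z" (420x560 float32, m along the optical axis (not along the pixel's ray), 0 where there is no reading), "fx", "fy", "cx", "cy" (pixels), "D" ([k1, k2, p1, p2, k3] as OpenCV has them; the pictures are not rectified), "rvec" (rotation vector, rad) and "tvec" (3), from world to camera coordinates, as OpenCV has them; the wrist camera has in their place "hand_eye" (4x4, takes a point from camera to tool coordinates, whose origin is the TCP and whose axes are the flange's). Camera axes: x right, y down, z forward; pixel columns grow to the right and rows downward; lengths in m; the calibration is good to about 2 mm. A picture is of the moment at which its call begins: read the wrist's pose just before it.
- workorder.finish_job(): hands the job in, once; it reports no verdict.
Trained networks look in a picture, given as the dict that the camera call returned (one of the last four; its "shot" number tells which), for a name from the list of things; names that differ only in an ending like _2 or _b are one class to them, and where a whole thing is asked for, a point or a joint stands for the part that bears it (a point fixed in the world has none). Each returns a list of dicts, best first, with "p" (0 to 1); they miss things now and then, are a little off and sometimes report something else, mostly with a low value. They report only what shows in the picture. A call takes as long as a camera call. They do not tell look-alikes from the thing itself.
- finder.masks_of(picture, thing): "pixels" (420x560 bool, what is visible of it) and "extent" ([left, top, right, bottom] in pixels, round what is visible of it).
The state is a dict: "clock": time; "q": joint angles; "qd": joint speeds; "joint_torque": joint torques, N m; "tool_pos": TCP position; "eef_rot": TCP orientation; "contact_force": force on the tool from outside, world axes, zero at the start; "moment": the same for the moment, N m; "opening": opening from 0.0 (shut) to 1.0 (fully open).
Only numpy, scipy, OpenCV 4.12 (cv2) and the standard library are available. Lean on these libraries where they do the work, as an engineer would, in place of code of your own. Each camera call takes 0.05 s, during which the arm holds its last target. There are 200 camera calls.

## Working session

There is one attempt and no reset: what is moved stays moved. The work goes in short steps, Python scripts to look and compute and a tool call to move; the robot and the scene stay as the last step left them, time stands still between calls to the robot, and variables do not carry over. Pictures are saved under pics/ and viewed, about 8 in all and at most 12, crops included, and the job is handed in when it is done.

Besides the shell and the picture viewer there is one more tool, called after ">>>" as name(argument=value, ...) on one line, values as JSON. carry_out: Moves the arm, as the interface text tells. Its arguments: {"type":"object","properties":{"motion":{"type":"array"},"hand":{"type":"number"},"grip_force":{"type":"number"}},"required":["motion"]}

```bash
ls; mkdir -p pics; cat > h.py <<'E'
import numpy as np, cv2
from scipy.spatial.transform import Rotation as R
from plant import monitor, snapshot, workorder, finder
def save(img,n): cv2.imwrite('pics/'+n+'.png',cv2.cvtColor(img,cv2.COLOR_RGB2BGR))
def cam2world(s,st=None):
    if 'hand_eye' in s:
        T=np.eye(4);T[:3,:3]=R.from_quat(st['eef_rot']).as_matrix();T[:3,3]=st['tool_pos'];return T@np.array(s['hand_eye'])
    T=np.eye(4);T[:3,:3]=cv2.Rodrigues(np.array(s['rvec'],float))[0];T[:3,3]=np.ravel(s['tvec']);return np.linalg.inv(T)
def rays(s,uv):
    K=np.array([[s['fx'],0,s['cx']],[0,s['fy'],s['cy']],[0,0,1.]])
    p=cv2.undistortPoints(np.array(uv,float).reshape(-1,1,2),K,np.array(s['D'],float)).reshape(-1,2)
    return np.c_[p,np.ones(len(p))]
def pts(s,uv,st=None):   # by depth
    uv=np.array(uv).reshape(-1,2); z=s['range_z'][uv[:,1].astype(int),uv[:,0].astype(int)]
    T=cam2world(s,st); P=rays(s,uv)*z[:,None]; return (P@T[:3,:3].T+T[:3,3])[z>0]
def onz(s,uv,z,st=None):  # ray meets plane z
    T=cam2world(s,st); d=rays(s,uv)@T[:3,:3].T; o=T[:3,3]; return o+d*((z-o[2])/d[:,2])[:,None]
def proj(s,P,st=None):
    T=np.linalg.inv(cam2world(s,st)); K=np.array([[s['fx'],0,s['cx']],[0,s['fy'],s['cy']],[0,0,1.]])
    return cv2.projectPoints(np.array(P,float).reshape(-1,3),cv2.Rodrigues(T[:3,:3])[0],T[:3,3],K,np.array(s['D'],float))[0].reshape(-1,2)
def maskpts(s,m,st=None):
    v,u=np.nonzero(m); return pts(s,np.c_[u,v],st)
E
cat > a.py <<'E'
from h import *
print(monitor.get_state())
for c in ['top','scene']:
    s=snapshot(c); save(s['frame'],c+'1')
    for t in ['scraper','spatula','tool_board','cutting_board','turnbutton','ornament_a','palette_knife']:
        for d in finder.masks_of(s,t):
            P=maskpts(s,d['pixels']); print(c,t,round(d['p'],2),np.round(d['extent']),np.median(P,0).round(3) if len(P) else None)
E
python3 a.py
```

```text
pics
{'clock': 0.0, 'q': array([-1.13518299,  0.68995372, -0.19453893,  1.56635154,  0.15729257,
        0.90249801, -0.21508684]), 'qd': array([-4.15899352e-04, -5.81430854e-04,  1.57218228e-04, -7.47437202e-04,
       -4.45799216e-04,  5.76187965e-06,  9.91622855e-04]), 'joint_torque': array([-1.72319542e-04, -5.27571023e+01, -1.26685783e+00, -1.53429955e+01,
       -5.26103633e-02,  6.58043049e-03,  1.79084204e-04]), 'tool_pos': array([0.24425186, 0.57473175, 0.30192744]), 'eef_rot': array([ 1.99502339e-01,  9.79896928e-01, -9.00450330e-04, -1.25141929e-04]), 'contact_force': array([ 0.0890872 , -0.46108235, -0.44488647]), 'moment': array([-0.05220345, -0.0462317 , -0.01317934]), 'opening': 1.000482165961942}
top scraper 0.86 [358. 271. 440. 296.] [ 0.261 -0.283  0.012]
top scraper 0.56 [367. 101. 409. 184.] [ 0.678 -0.3    0.023]
top spatula 0.72 [315. 117. 345. 186.] [ 0.641 -0.143  0.023]
top spatula 0.71 [370. 107. 408. 181.] [ 0.679 -0.3    0.024]
top spatula 0.2 [138. 102. 258. 237.] [0.583 0.226 0.014]
top cutting_board 0.92 [296. 101. 399. 224.] [ 0.583 -0.191  0.012]
top turnbutton 0.78 [161. 186. 166. 220.] [0.493 0.309 0.041]
top ornament_a 0.59 [336. 202. 348. 211.] [ 0.469 -0.178  0.021]
top palette_knife 0.76 [210. 139. 223. 180.] [0.615 0.166 0.027]
scene scraper 0.77 [252. 125. 292. 162.] [ 0.264 -0.287  0.013]
scene scraper 0.68 [146. 184. 220. 212.] [ 0.667 -0.29   0.024]
scene spatula 0.74 [184. 207. 247. 233.] [ 0.639 -0.138  0.023]
scene spatula 0.64 [247. 184. 257. 192.] [ 0.476 -0.174  0.022]
scene tool_board 0.64 [239. 222. 409. 367.] [0.607 0.242 0.015]
scene cutting_board 0.89 [147. 162. 289. 261.] [ 0.609 -0.168  0.013]
scene cutting_board 0.52 [363. 267. 388. 288.] [0.494 0.313 0.042]
scene turnbutton 0.48 [367. 270. 389. 287.] [0.498 0.314 0.042]
scene ornament_a 0.48 [265. 200. 276. 208.] [ 0.481 -0.08   0.022]
scene palette_knife 0.77 [284. 258. 320. 292.] [0.612 0.17  0.028]
```

```bash
python3 - <<'E'
import cv2
a=cv2.imread('pics/top1.png')[80:310,120:450]; cv2.imwrite('pics/top1c.png',cv2.resize(a,None,fx=2.4,fy=2.4,interpolation=cv2.INTER_CUBIC))
E
```

```text
(no output)
```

View pics/top1c.png

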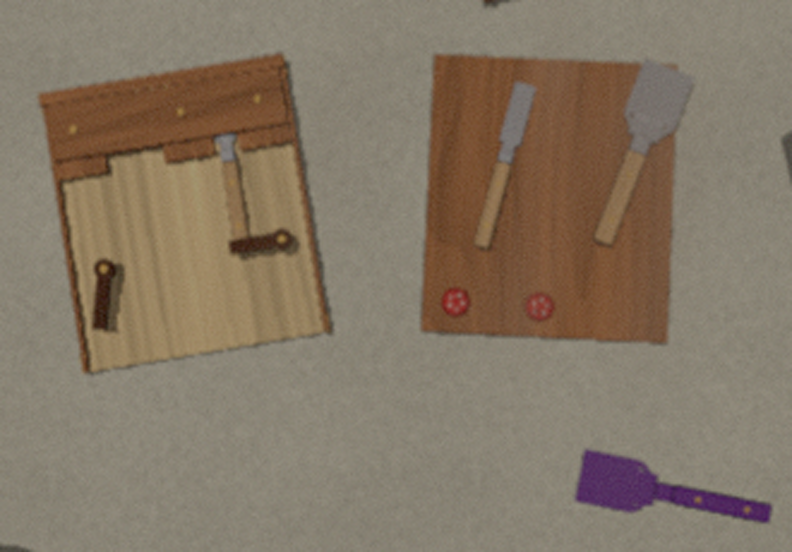

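Candidates for the scraper, in full top-picture pixels:
- (387,142): grey broad blade with a wooden handle, on the cutting board. This is the scraper.
- (330,149): narrow spatula, a bystander.
- (399,284): purple look-alike on the bench.
- (216,160): palette knife in the tool board.

I choose (387,142). The turnbutton's hub is at about (164,192).

```bash
cat > b.py <<'E'
from h import *
s=snapshot('top')
f=lambda c:[(120+x/2.4,80+y/2.4) for x,y in c]
h=onz(s,f([(606,238),(638,158),(665,75)]),.03); h[2]=onz(s,f([(667,72)]),.021)[0]
print('handle end, front, tip',h.round(4))
b=onz(s,f([(60,182),(300,148),(330,332),(88,370)]),.012); print(b.round(3))
print('pivot',onz(s,f([(104,268)]),.0405).round(4),'tip',onz(s,f([(104,328)]),.0405).round(4),'kn',onz(s,f([(282,238)]),.0405).round(4))
w=snapshot('wrist'); print(np.round(w['hand_eye'],3),w['fx'],w['cx'],w['cy'])
# crop check
a=s['frame'][90:200,345:435]; save(cv2.resize(a,None,fx=5,fy=5,interpolation=cv2.INTER_CUBIC),'crop2')
st=monitor.get_state(); print(R.from_quat(st['eef_rot']).as_matrix().round(3))
E
python3 b.py
```

```text
handle end, front, tip [[ 0.5456 -0.2552  0.03  ]
 [ 0.6356 -0.2933  0.03  ]
 [ 0.7351 -0.3304  0.021 ]]
[[0.621 0.363 0.012]
 [0.656 0.089 0.012]
 [0.445 0.057 0.012]
 [0.406 0.331 0.012]]
pivot [[0.519  0.3064 0.0405]] tip [[0.4522 0.3064 0.0405]] kn [[0.5498 0.1079 0.0405]]
[[-0.    -0.953 -0.302  0.077]
 [ 1.    -0.     0.     0.   ]
 [-0.001 -0.302  0.953 -0.082]
 [ 0.     0.     0.     1.   ]] 326.8579560356694 274.828653329285 206.6907135751948
[[-0.92   0.391  0.   ]
 [ 0.391  0.92   0.   ]
 [ 0.     0.    -1.   ]]
```

View pics/crop2.png

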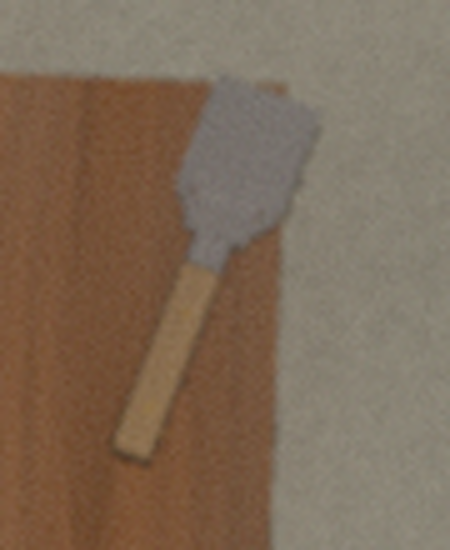

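>>> carry_out(motion=[-4.5,-2.5,0,0,0,0,-4.5,-2.5,0,0,0,0,-4.5,-2.5,0,0,0,0,-4.5,-2.5,0,0,0,0,-4.5,-2.5,0,0,0,0,-4.5,-2.5,0,0,0,0,-4.5,-2.5,0,0,0,0,-4.5,-2.5,0,0,0,0], hand=8.8)

```text
clock: 1.9
tool_pos: [0.4986, 0.2491, 0.3029]
eef_rot: [0.2, 0.98, 0.0, 0.0]
contact_force: [0.3, 0.2, -0.4]
opening: 0.998
```

>>> carry_out(motion=[0,0,0,0,0,0,0,0,0,0,0,0])

```text
clock: 2.15
tool_pos: [0.4971, 0.2511, 0.3028]
eef_rot: [0.199, 0.98, 0.0, -0.0]
contact_force: [0.5, 0.1, -0.3]
opening: 0.996
```

```bash
cat > c.py <<'E'
from h import *
st=monitor.get_state(); s=snapshot('wrist'); f=s['frame'].copy(); save(f,'w3raw')
print(st['tool_pos'])
for t in ['turnbutton','tool_board','palette_knife']:
    for d in finder.masks_of(s,t):
        P=maskpts(s,d['pixels'],st); print(t,round(d['p'],2),np.round(d['extent']),np.median(P,0).round(3))
# overlay predicted board model
def B(x,y,z,O=(.583,.220),a=.154): return [O[0]+np.cos(a)*x-np.sin(a)*y,O[1]+np.sin(a)*x+np.cos(a)*y,z+.012]
M=[B(-.05,.095,.0285),B(-.05,-.106,.0285),B(.08,.078,.0205),B(.08,.012,.0205),B(.06,.078,.0125),B(.06,.012,.0125),B(-.16,.14,0),B(-.16,-.14,0),B(.16,.14,.0205),B(.16,-.14,.0205)]
f=cv2.resize(f,None,fx=1.42,fy=1.42)
for p in proj(s,M,st): cv2.drawMarker(f,tuple(int(v*1.42) for v in p),(255,0,255),cv2.MARKER_CROSS,10,1); print(p.round(1))
save(f,'w3'); np.savez('w3.npz',st_p=st['tool_pos'],st_q=st['eef_rot'],**{k:v for k,v in s.items() if isinstance(v,(np.ndarray,float,int,list))})
E
python3 c.py
```

```text
[0.49714335 0.25105538 0.3027506 ]
turnbutton 0.84 [309. 115. 343. 190.] [0.494 0.311 0.041]
tool_board 0.65 [109.  63. 440. 387.] [0.536 0.235 0.013]
palette_knife 0.94 [219. 239. 283. 319.] [0.609 0.168 0.028]
[329.1 177. ]
[179.5 265.4]
[367.5 272. ]
[320.2 297.1]
[358.3 256.5]
[311.5 281.8]
[311.3  63. ]
[108.6 197.2]
[439.5 296.4]
[253.  388.6]
```

View pics/w3.png

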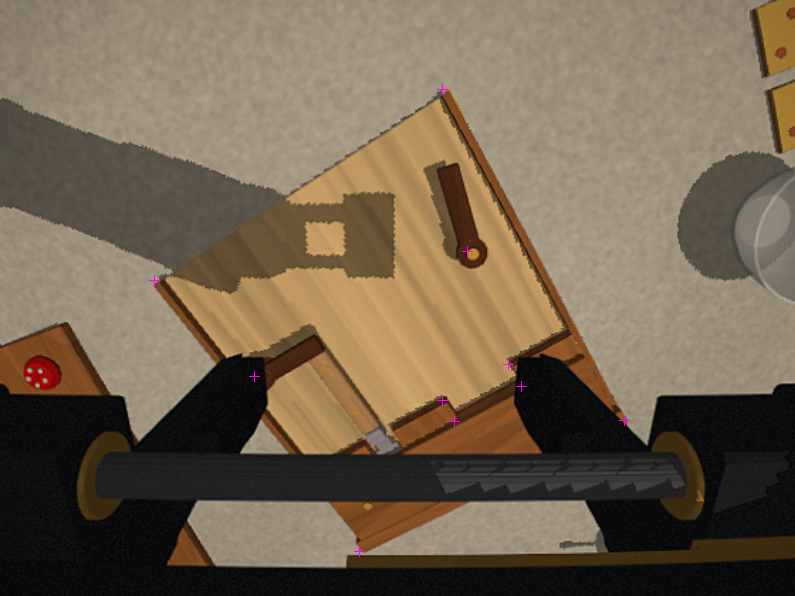

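The overlay agrees to about 4 px: the hub shows at display (473,253) against a predicted (467,251). I'll refine the board pose by fitting a height model to the depth.

```bash
cat > d.py <<'E'
from h import *
from scipy.optimize import minimize
def fit(P,lab,bn=True):
    def loc(p,P):
        d=P[:,:2]-p[:2]; c,s_=np.cos(p[2]),np.sin(p[2]); return d@np.array([[c,-s_],[s_,c]])
    l=loc((.583,.22,.154),P); P=P[(abs(l[:,0])<.19)&(abs(l[:,1])<.17)&(P[:,2]<.06)&(P[:,2]>-.01)]
    sg=lambda t:1/(1+np.exp(-np.clip(t/.0015,-40,40)))
    def cost(p):
        l=loc(p,P); x,y=l.T
        ins=sg(.16-abs(x))*sg(.14-abs(y)); hol=ins*sg(x-.08)
        z=P[:,2]
        e=((z>.006)-ins)**2*((z<.018)|(x>.09))                 # board against bench
        e=e+((z>.0285)-hol)**2*(x>.062)*(abs(y)<.13)   # holder front edge
        for py,sgn,a in ((.095,0,0),(-.106,0,0)):
            r=np.hypot(x+.05,y-py); m=(r<.02)&(x>-.05); e=e+bn*m*3*((z>.036)-sg(.012-r))**2
        return e.sum()
    b=min((minimize(cost,np.array([.583,.22,.154])+d,method='Nelder-Mead',options=dict(initial_simplex=np.array([.583,.22,.154])+d+np.array([[0,0,0],[.006,0,0],[0,.006,0],[0,0,.04]]))) for d in (np.zeros(3),np.array([.003,.003,.01]))),key=lambda r:r.fun)
    print(lab,len(P),b.x.round(4),b.fun.round(1)); return b.x
if __name__=='__main__':
    w=dict(np.load('w3.npz')); st=dict(tool_pos=w['st_p'],eef_rot=w['st_q'])
    full=np.ones((420,560),bool); P=maskpts(w,full,st)
    # drop own fingers: above .06 removed in fit
    fit(P,'wrist'); s=snapshot('top'); fit(maskpts(s,full),'top'); s=snapshot('scene'); fit(maskpts(s,full),'scene')
E
python3 d.py
```

```text
wrist 63444 [0.5861 0.2229 0.1552] 537.8
top 13242 [0.5837 0.223  0.1526] 524.8
scene 16889 [0.5838 0.2238 0.1546] 832.0
```

>>> carry_out(motion=[2.5,-5,0,0,0,0,2.5,-5,0,0,0,0,1.5,-5,0,0,0,0,0,-5,0,0,0,0,-2,-5,0,0,0,0,-4,-4,0,0,0,0,-4,-4,0,0,0,0,-4,-4,0,0,0,0])

```text
clock: 3.45
tool_pos: [0.4226, -0.1208, 0.303]
eef_rot: [0.199, 0.98, 0.0, 0.001]
contact_force: [1.3, 0.3, -0.9]
opening: 0.999
```

>>> carry_out(motion=[-4.8,-1.2,0.8,0,0,0,-4.8,-1.2,0.8,0,0,0,-4.8,-1.2,0.8,0,0,0,-4.8,-1.2,0.8,0,0,0,-4.8,-1.2,0.8,0,0,0,-4.8,-1.2,0.8,0,0,0,0,0,0,0,0,0,0,0,0,0,0,0])

```text
clock: 4.45
tool_pos: [0.6584, -0.2971, 0.2543]
eef_rot: [0.199, 0.98, 0.0, -0.001]
contact_force: [-0.1, 0.1, 0.8]
opening: 0.998
```

```bash
cat > e.py <<'E'
from h import *
st=monitor.get_state(); s=snapshot('wrist'); f=s['frame'].copy(); print(st['tool_pos'])
def handle(s,st,lab):
    for d in finder.masks_of(s,'scraper'):
        P=maskpts(s,d['pixels'],st); H=P[(P[:,2]>.026)&(P[:,2]<.036)]
        if len(H)<50: continue
        (c,wh,a)=cv2.minAreaRect((H[:,:2]*1000).astype(np.float32)); ev=np.linalg.eigh(np.cov(H[:,:2].T))[1][:,1]; ev*=np.sign(ev[0])
        Bl=P[(P[:,2]>.014)&(P[:,2]<.026)]
        print(lab,round(d['p'],2),np.round(d['extent']),len(H),'rect',np.round(c,1),np.round(wh,1),'med',np.median(H,0).round(4),'yaw',np.arctan2(ev[1],ev[0]).round(3),'along',np.percentile((P[:,:2]-H[:,:2].mean(0))@ev,[1,99]).round(3))
handle(s,st,'wrist'); 
t=snapshot('top'); handle(t,None,'top')
save(f,'w4')
E
python3 e.py
```

```text
[ 0.6583708  -0.29708172  0.25432712]
wrist 0.84 [246.  50. 304. 268.] 3274 rect [ 604.1 -274.6] [ 21.4 128.2] med [ 0.5979 -0.2719  0.0303] yaw -0.395 along [-0.056  0.153]
top 0.7 [368. 106. 401. 184.] 348 rect [ 641.7 -284.4] [ 48.4 212.5] med [ 0.6052 -0.2748  0.03  ] yaw -0.391 along [-0.069  0.142]
```

View pics/w4.png

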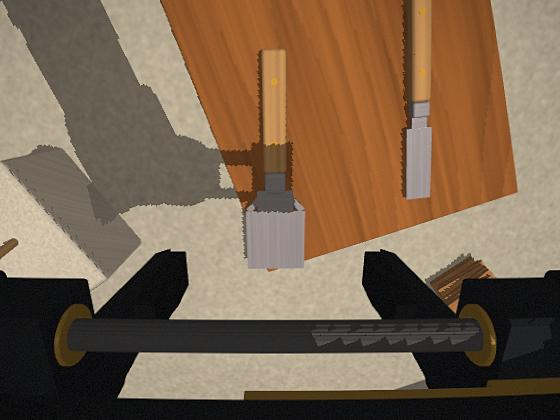

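The picture shows the grey broad scraper with its handle at about (273,110) and blade at (275,235). It is lined up with the tool's x axis, with the spatula well to the right at (420,100). Next I go down.

>>> carry_out(motion=[1.8,0,3,0,0,0,1.8,0,4,0,0,0,0,0,4,0,0,0,0,0,4,0,0,0,0,0,1.5,0,0,0,0,0,0,0,0,0,0,0,0,0,0,0])

```text
clock: 5.52
tool_pos: [0.6268, -0.2846, 0.0916]
eef_rot: [0.2, 0.98, -0.0, 0.002]
contact_force: [-0.6, 0.2, -0.0]
opening: 1.001
```

```bash
python3 - <<'E'
from e import *
print(st['tool_pos'],st['contact_force'])
E
```

```text
[ 0.62677339 -0.2846038   0.09160093]
wrist 0.8 [226.  73. 328. 397.] 11467 rect [ 600.3 -272.6] [ 22.1 121. ] med [ 0.5899 -0.2685  0.0303] yaw -0.391 along [-0.051  0.125]
top 0.81 [370. 105. 391. 184.] 235 rect [ 639.4 -279.5] [ 27.  207.1] med [ 0.5786 -0.2651  0.0297] yaw -0.272 along [-0.048  0.168]
[ 0.62677339 -0.2846038   0.09160093] [-0.56017193  0.15233339 -0.02855079]
```

>>> carry_out(motion=[0,0,0.7,0,0,0,0,0,0.7,0,0,0,0,0,0,0,0,0])

```text
clock: 6.1
tool_pos: [0.6258, -0.2843, 0.0765]
eef_rot: [0.2, 0.98, -0.0, 0.0]
contact_force: [-2.4, 0.6, 9.7]
opening: 1.001
```

>>> carry_out(motion=[0,0,0,0,0,0,0,0,0,0,0,0,0,0,0,0,0,0,0,0,0,0,0,0,0,0,0,0,0,0,0,0,0,0,0,0,0,0,0,0,0,0], hand=0, grip_force=40)

```text
clock: 6.98
tool_pos: [0.6267, -0.2847, 0.0766]
eef_rot: [0.2, 0.98, -0.0, 0.001]
contact_force: [0.1, 0.0, 7.4]
opening: 0.247
```

>>> carry_out(motion=[0,0,-1,0,0,0,0,0,-2,0,0,0,0,0,-3,0,0,0,0,0,-3,0,0,-0.11,0,0,-1,0,0,-0.11,0,0,0,0,0,-0.11,0,0,0,0,0,-0.11,0,0,0,0,0,-0.11])

```text
clock: 7.98
tool_pos: [0.6255, -0.2844, 0.1768]
eef_rot: [-0.076, 0.997, -0.0, 0.0]
contact_force: [-0.5, 0.2, -1.6]
opening: 0.245
```

>>> carry_out(motion=[0,0,0,0,0,0,0,0,0,0,0,0])

```text
clock: 8.22
tool_pos: [0.6256, -0.2844, 0.1761]
eef_rot: [-0.073, 0.997, -0.0, 0.0]
contact_force: [0.5, 1.1, -1.4]
opening: 0.243
```

```bash
cat > g.py <<'E'
from h import *
def inhand(name=None):
    st=monitor.get_state(); s=snapshot('wrist'); Rm=R.from_quat(st['eef_rot']).as_matrix()
    for d in finder.masks_of(s,'scraper')[:2]:
        P=(maskpts(s,d['pixels'],st)-st['tool_pos'])@Rm   # tool coords
        P=P[(abs(P[:,1])<.05)]
        H=P[(P[:,0]>.015)&(abs(P[:,1])<.02)&(P[:,2]>.035)&(P[:,2]<.06)]
        if len(H)<50: continue
        k=np.polyfit(H[:,0],H[:,1],1); kz=np.polyfit(H[:,0],H[:,2],1)
        print('p',round(d['p'],2),np.round(d['extent']),'handle y=%.4f slope %.4f; z top=%.4f slope %.4f; x range'%(k[1],k[0],kz[1],kz[0]),np.percentile(H[:,0],[.5,99.5]).round(4),'all x',np.percentile(P[:,0],[.5,99.5]).round(4))
        Bl=P[P[:,0]<-.045]
        if len(Bl): print('blade z/x fit',np.polyfit(Bl[:,0],Bl[:,2],1).round(4),'y mid',np.percentile(Bl[:,1],[2,98]).round(4),Bl[:,0].min().round(4))
    if name: save(s['frame'],name)
    return st,s
if __name__=='__main__':
    st,s=inhand('w5'); print(st['tool_pos'],R.from_quat(st['eef_rot']).as_matrix().round(4)[:, :2],st['contact_force'],st['opening'])
E
python3 g.py
```

```text
p 0.65 [218.  69. 330. 392.] handle y=-0.0004 slope -0.0015; z top=0.0462 slope -0.0006; x range [0.0154 0.0893] all x [-0.0708  0.0892]
blade z/x fit [-0.7296  0.0116] y mid [-0.0274  0.0268] -0.1781
[ 0.62560965 -0.28435276  0.17614497] [[-9.893e-01 -1.457e-01]
 [-1.457e-01  9.893e-01]
 [-2.000e-04 -1.000e-04]] [ 0.45261541  1.12652827 -1.35689969] 0.24296293556779064
```

View pics/w5.png

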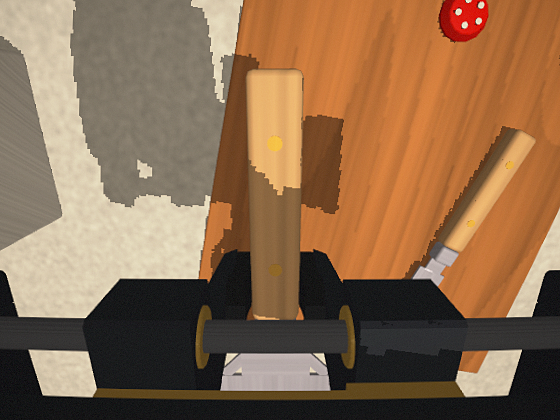

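The scraper is held level and straight. The handle's rear end is 89 mm behind the TCP, so the TCP sits 34 ahead of the scraper's origin. Picture: handle at (275,190), blade at (275,370), and the spatula and disc undisturbed. Next I carry it across.

>>> carry_out(motion=[0.5,4,0,0,0,-0.008,0.5,5,0,0,0,0,0.5,5,0,0,0,0,0.5,5,0,0,0,0,0.5,5,0,0,0,0,0.5,5,0,0,0,0,0.5,5,0,0,0,0,0.5,5,0,0,0,0])

```text
clock: 9.32
tool_pos: [0.5256, 0.0966, 0.1761]
eef_rot: [-0.078, 0.997, 0.0, 0.001]
contact_force: [0.8, 0.8, -1.1]
opening: 0.246
```

>>> carry_out(motion=[0.5,5,0,0,0,0,0.5,5,0,0,0,0,0.5,4,0,0,0,0,0,2,0,0,0,0,0,0,0,0,0,0,0,0,0,0,0,0])

```text
clock: 10.07
tool_pos: [0.4869, 0.248, 0.1756]
eef_rot: [-0.076, 0.997, -0.001, -0.0]
contact_force: [-0.4, -0.1, -0.7]
opening: 0.247
```

```bash
cat > k.py <<'E'
from g import *
from d import fit
def rel(st,O=(.5845,.2232),a=.154):
    d=st['tool_pos'][:2]-np.array(O); c,s=np.cos(a),np.sin(a); Rm=R.from_quat(st['eef_rot']).as_matrix()
    print('TCP in board mm',round(1e3*(c*d[0]+s*d[1]),1),round(1e3*(-s*d[0]+c*d[1]),1),'z',st['tool_pos'][2].round(4),'yaw err',round(np.arctan2(-Rm[1,0],-Rm[0,0])-a,4),'F',st['contact_force'].round(1),'open',st['opening'].round(3))
if __name__=='__main__':
    import sys
    st,s=inhand(sys.argv[1] if len(sys.argv)>1 else None); rel(st)
    if len(sys.argv)>2: fit(maskpts(s,np.ones((420,560),bool),st),'wrist',bn=False)
E
python3 k.py w6 fit
```

```text
p 0.81 [219.  69. 330. 391.] handle y=-0.0005 slope -0.0013; z top=0.0461 slope -0.0002; x range [0.0155 0.0892] all x [-0.0703  0.0889]
blade z/x fit [-0.4733  0.0266] y mid [-0.0272  0.0265] -0.1644Traceback (most recent call last):
  File "k.py", line 8, in <module>
    st,s=inhand(sys.argv[1] if len(sys.argv)>1 else None); rel(st)
                                                           ~~~^^^^
  File "k.py", line 5, in rel
    print('TCP in board mm',round(1e3*(c*d[0]+s*d[1]),1),round(1e3*(-s*d[0]+c*d[1]),1),'z',st['tool_pos'][2].round(4),'yaw err',round(np.arctan2(-Rm[1,0],-Rm[0,0])-a,4),'F',st['contact_force'].round(1),'open',st['opening'].round(3))
                                                                                                                                                                                                                 ^^^^^^^^^^^^^^^^^^^
AttributeError: 'float' object has no attribute 'round'
```

View pics/w6.png

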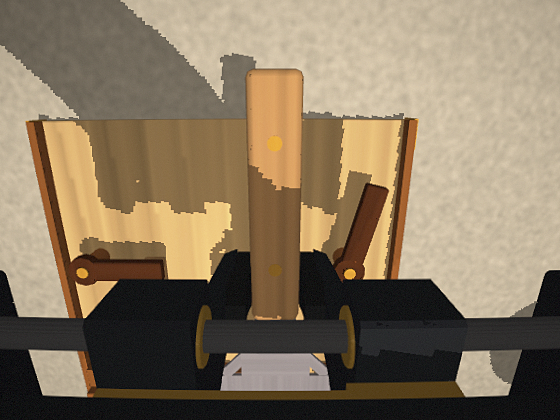

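The scraper is above the board. The turnbutton hub is at (350,272), the knife button's hub at (82,272), and the board's -x edge is level in the picture. I'll check the lateral offset from the two hubs.

```bash
sed -i "s/st\['opening'\].round(3)/round(st['opening'],3)/" k.py; python3 - <<'E'
from k import *
st=monitor.get_state(); s=snapshot('wrist'); rel(st)
Rm=R.from_quat(st['eef_rot']).as_matrix()
h=(onz(s,[(350,273),(82,272)],.0405,st)-st['tool_pos'])@Rm; print('hubs in tool',h.round(4)); d=h[0]-h[1]
print('len',np.linalg.norm(d),'yaw of board y in tool',np.arctan2(-d[0],d[1]))
print('edge',(onz(s,[(40,120),(408,118)],.012,st)-st['tool_pos'])@Rm)
fit(maskpts(s,np.ones((420,560),bool),st),'wrist',bn=False)
E
```

```text
TCP in board mm -92.7 39.6 z 0.1756 yaw err -0.0013 F [ 0.4 -0.4 -1.3] open 0.248
hubs in tool [[-0.0442  0.0561  0.135 ]
 [-0.0442 -0.1467  0.1354]]
len 0.2028051209178807 yaw of board y in tool 0.00018582664886818061
edge [[ 0.06670016 -0.17555417  0.1639445 ]
 [ 0.06711619  0.09749564  0.16345681]]
wrist 75462 [0.5854 0.2237 0.1549] 313.6
```

>>> carry_out(motion=[0,0.55,2,0,0,0,0,0,3,0,0,0,0,0,3,0,0,0,0,0,1.2,0,0,0,0,0,0,0,0,0,0,0,0,0,0,0])

```text
clock: 10.98
tool_pos: [0.4858, 0.2561, 0.0846]
eef_rot: [-0.078, 0.997, 0.0, 0.001]
contact_force: [-0.5, -0.0, -1.4]
opening: 0.247
```

```bash
python3 k.py w7
```

```text
p 0.65 [220.  68. 327. 391.] handle y=-0.0005 slope -0.0008; z top=0.0461 slope -0.0005; x range [0.0154 0.0893] all x [-0.0707  0.0892]
blade z/x fit [-0.0394  0.0519] y mid [-0.0271  0.0266] -0.0765
TCP in board mm -92.5 47.6 z 0.0846 yaw err 0.0017 F [-0.5 -0.  -1.4] open 0.247
```

>>> carry_out(motion=[0,-0.22,0.4,0,0,0,0,0,0.3,0,0,0,0,0,0,0,0,0,0,0,0,0,0,0,0,0,0,0,0,0])

```text
clock: 11.7
tool_pos: [0.4855, 0.2539, 0.0767]
eef_rot: [-0.078, 0.997, 0.0, -0.0]
contact_force: [-0.4, -0.4, -1.8]
opening: 0.248
```

```bash
python3 - <<'E'
from k import *
st=monitor.get_state(); rel(st); s=snapshot('wrist'); save(s['frame'],'w8')
t=snapshot('top'); a=t['frame'][100:250,120:280]; save(cv2.resize(a,None,fx=5,fy=4,interpolation=cv2.INTER_CUBIC),'t8')
rel(monitor.get_state())
E
```

```text
TCP in board mm -93.1 45.5 z 0.0767 yaw err 0.0024 F [-0.4 -0.4 -1.8] open 0.248
TCP in board mm -93.1 45.5 z 0.0767 yaw err 0.0023 F [-0.1 -0.1 -0. ] open 0.244
```

View pics/w8.png

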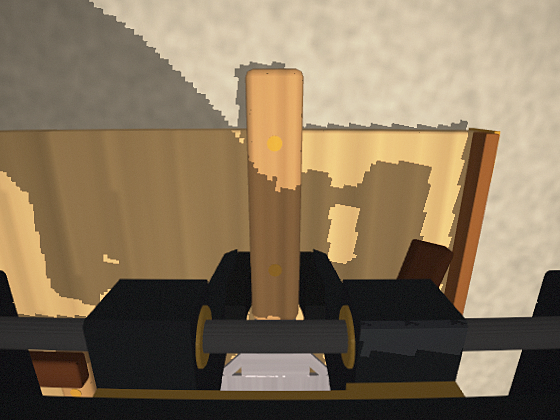

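Picture: the handle at (275,200) hangs over the board, square to the edge, with no contact. I'll slide forward gently.

>>> carry_out(motion=[-1.5,0,-0.08,0,0,0,-1.5,0,0,0,0,0,-1.2,0,0,0,0,0,-1,0,0,0,0,0,-0.8,0,0,0,0,0,0,0,0,0,0,0,0,0,0,0,0,0])

```text
clock: 12.68
tool_pos: [0.5442, 0.2631, 0.0774]
eef_rot: [-0.078, 0.997, -0.0, -0.0]
contact_force: [-0.2, 0.4, -0.9]
opening: 0.238
```

```bash
python3 k.py
```

```text
p 0.87 [220.  68. 330. 394.] handle y=-0.0005 slope -0.0018; z top=0.0461 slope -0.0000; x range [0.0156 0.0893] all x [-0.0705  0.0892]
blade z/x fit [-0.0153  0.0533] y mid [-0.0268  0.0268] -0.0722
TCP in board mm -33.7 45.6 z 0.0774 yaw err 0.0025 F [-0.2  0.4 -0.9] open 0.238
```

>>> carry_out(motion=[-1.3,0,0,0,0,0,-1.3,0,0,0,0,0,-1,0,0,0,0,0,-0.7,0,0,0,0,0,-0.5,0,0,0,0,0,-0.2,0,0,0,0,0,0,0,0,0,0,0])

```text
clock: 13.65
tool_pos: [0.594, 0.271, 0.0775]
eef_rot: [-0.078, 0.997, 0.0, -0.0]
contact_force: [0.1, 0.2, -2.1]
opening: 0.248
```

```bash
python3 k.py
```

```text
p 0.75 [222.  71. 330. 384.] handle y=-0.0007 slope 0.0014; z top=0.0462 slope -0.0005; x range [0.0155 0.0893] all x [-0.0662  0.0891]
blade z/x fit [-0.014   0.0534] y mid [-0.0265  0.0259] -0.0677
TCP in board mm 16.7 45.7 z 0.0775 yaw err 0.0023 F [ 0.1  0.2 -2.1] open 0.248
```

>>> carry_out(motion=[-0.1,0,0.06,0,0,0,-0.1,0,0.06,0,0,0,-0.1,0,0,0,0,0,0,0,0,0,0,0])

```text
clock: 14.25
tool_pos: [0.5963, 0.2714, 0.0766]
eef_rot: [-0.078, 0.997, -0.0, -0.001]
contact_force: [-4.4, -1.2, 5.5]
opening: 0.244
```

```bash
python3 k.py
```

```text
p 0.78 [222.  66. 329. 386.] handle y=-0.0005 slope -0.0016; z top=0.0461 slope 0.0011; x range [0.0155 0.0893] all x [-0.0651  0.0892]
blade z/x fit [-0.0181  0.0531] y mid [-0.0262  0.0262] -0.0668
TCP in board mm 19.0 45.8 z 0.0766 yaw err 0.0025 F [-4.4 -1.2  5.5] open 0.244
```

>>> carry_out(motion=[-0.1,0,0,0,0,0,-0.1,0,0,0,0,0,0,0,0,0,0,0])

```text
clock: 14.72
tool_pos: [0.598, 0.2718, 0.0766]
eef_rot: [-0.078, 0.997, -0.0, -0.001]
contact_force: [-5.3, -0.9, 5.8]
opening: 0.25
```

```bash
python3 k.py
```

```text
p 0.97 [220.  68. 326. 380.] handle y=-0.0005 slope -0.0014; z top=0.0461 slope 0.0018; x range [0.0155 0.0893] all x [-0.0634  0.0892]
blade z/x fit [-0.0145  0.0533] y mid [-0.0258  0.0259] -0.0648
TCP in board mm 20.7 45.9 z 0.0766 yaw err 0.0026 F [-5.3 -0.9  5.8] open 0.25
```

>>> carry_out(motion=[-0.1,0,-0.02,0,0,0,-0.1,0,0,0,0,0,0,0,0,0,0,0])

```text
clock: 15.2
tool_pos: [0.5982, 0.2719, 0.0766]
eef_rot: [-0.078, 0.997, -0.001, -0.003]
contact_force: [-8.4, -3.1, 8.1]
opening: 0.248
```

```bash
python3 k.py
```

```text
p 0.59 [221.  69. 327. 381.] handle y=-0.0006 slope 0.0006; z top=0.0461 slope 0.0043; x range [0.0156 0.0893] all x [-0.0633  0.0892]
blade z/x fit [-0.0112  0.0533] y mid [-0.0258  0.0258] -0.0648
TCP in board mm 21.0 46.0 z 0.0766 yaw err 0.003 F [-8.4 -3.1  8.1] open 0.248
```

>>> carry_out(motion=[-0.15,0,-0.02,0,0,0,-0.15,0,0,0,0,0,0,0,0,0,0,0])

```text
clock: 15.68
tool_pos: [0.5986, 0.272, 0.0766]
eef_rot: [-0.079, 0.997, -0.002, -0.006]
contact_force: [-14.8, -3.0, 12.7]
opening: 0.247
```

```bash
python3 k.py; python3 - <<'E'
from d import *
s=snapshot('wrist'); st=monitor.get_state(); fit(maskpts(s,np.ones((420,560),bool),st),'w',False)
E
```

```text
p 0.95 [221.  70. 327. 382.] handle y=-0.0006 slope 0.0011; z top=0.0461 slope 0.0097; x range [0.0155 0.0893] all x [-0.0632  0.0892]
blade z/x fit [-0.0109  0.053 ] y mid [-0.0256  0.0256] -0.0648
TCP in board mm 21.4 46.1 z 0.0766 yaw err 0.0035 F [-14.8  -3.   12.7] open 0.247
w 162093 [0.5867 0.2272 0.1342] 945.5
```

Force rises to 15 N with no advance, so the blade is against the slot's back. I'll ease off and release.

>>> carry_out(motion=[0.2,0,0,0,0,0,0.15,0,0,0,0,0,0,0,0,0,0,0])

```text
clock: 16.2
tool_pos: [0.5982, 0.2719, 0.0766]
eef_rot: [-0.078, 0.997, -0.001, -0.002]
contact_force: [-7.3, -1.2, 6.1]
opening: 0.247
```

>>> carry_out(motion=[0,0,0,0,0,0,0,0,0,0,0,0,0,0,0,0,0,0,0,0,0,0,0,0], hand=4.5)

```text
clock: 16.7
tool_pos: [0.6009, 0.272, 0.0767]
eef_rot: [-0.078, 0.997, 0.0, 0.0]
contact_force: [-0.5, 0.1, 0.2]
opening: 0.51
```

```bash
python3 k.py
```

```text
p 0.96 [220.  58. 332. 379.] handle y=-0.0003 slope -0.0003; z top=0.0463 slope -0.0020; x range [0.0155 0.0924] all x [-0.0603  0.0923]
blade z/x fit [-0.032   0.0527] y mid [-0.0273  0.0279] -0.0618
TCP in board mm 23.7 45.7 z 0.0767 yaw err 0.0021 F [-0.5  0.1  0.2] open 0.51
```

The scraper is released: the handle's rear is at board x ≈ -69 to -70 (expected -70), lying flat. I'll lift, back up and look at the turnbutton.

>>> carry_out(motion=[0,0,-1,0,0,0,0,0,-3,0,0,0,0,0,-4,0,0,0,1.4,0.3,-3,0,0,0,3,0.3,-1,0,0,0,3,0.3,0,0,0,0,3,0.3,0,0,0,0,1,0.3,0,0,0,0])

```text
clock: 17.8
tool_pos: [0.4843, 0.2691, 0.1975]
eef_rot: [-0.079, 0.997, -0.0, -0.0]
contact_force: [0.6, -0.2, 0.8]
opening: 0.51
```

>>> carry_out(motion=[0,0,0,0,0,0,0,0,0,0,0,0])

```text
clock: 18.05
tool_pos: [0.4872, 0.2691, 0.1969]
eef_rot: [-0.078, 0.997, 0.0, 0.001]
contact_force: [0.3, -0.1, 0.2]
opening: 0.513
```

```bash
cat > m.py <<'E'
from k import *
def look(name=None,O=(.5852,.2234),a=.154):
    st=monitor.get_state(); s=snapshot('wrist'); rel(st,O,a); print('q',st['q'].round(2))
    P=maskpts(s,np.ones((420,560),bool),st); d=P[:,:2]-np.array(O); c,q=np.cos(a),np.sin(a)
    X=d[:,0]*c+d[:,1]*q; Y=-d[:,0]*q+d[:,1]*c; z=P[:,2]
    m=(z>.036)&(z<.045)&(np.hypot(X+.05,Y-.095)<.085)
    x,y=X[m],Y[m]; r=np.hypot(x+.05,y-.095); k=(r>.018)&(r<.066)
    if k.sum()>30:
        th=np.arctan2(-(y[k]-.095),-(x[k]+.05)); print('button n',k.sum(),'theta',np.median(th).round(3),'hub top mean r',r.max().round(3),'x,y range',x.min().round(3),x.max().round(3),y.min().round(3),y.max().round(3))
        ev=np.linalg.eigh(np.cov(np.c_[x[k],y[k]].T))[1][:,1]; print('axis angle',np.arctan(ev[1]/ev[0]).round(3))
    h=(z>.027)&(z<.034)&(abs(Y-.045)<.02)&(X<.02)&(X>-.1)
    if h.sum()>30: print('handle x',np.percentile(X[h],[.5,99.5]).round(4),'y',np.percentile(Y[h],[1,99]).round(4),'z',np.median(z[h]).round(4),'yaw',np.polyfit(X[h],Y[h],1)[0].round(4))
    if name: save(s['frame'],name)
if __name__=='__main__':
    import sys; look(sys.argv[1] if len(sys.argv)>1 else None)
E
python3 m.py w9
```

```text
TCP in board mm -89.9 60.2 z 0.1969 yaw err 0.0012 F [ 0.3 -0.1  0.2] open 0.513
q [-0.43  0.76 -0.26  1.87  0.35  0.56  0.8 ]
button n 1316 theta -0.198 hub top mean r 0.068 x,y range -0.118 -0.038 0.082 0.117
axis angle -0.25
handle x [-0.0698  0.0185] y [0.0343 0.0559] z 0.0306 yaw 0.0064
```

View pics/w9.png

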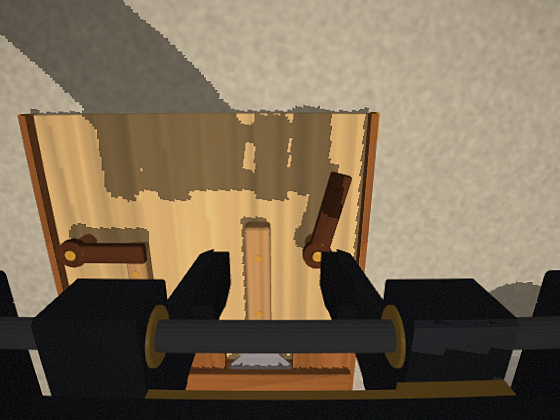

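Picture: the handle lies at (258,270), slid home. Its rear measures at board x -69.8 and it is centred at y 45.1. The button is open with its hub at (318,257) and tip at (341,178), angle about -0.22. I'll straddle its bar with the jaws.

>>> carry_out(motion=[0.1,1.4,0,0,0,0.11,0,1.5,0,0,0,0.11,0,1.5,0,0,0,0,0,0,2,0,0,0,0,0,2,0,0,0,0,0,0,0,0,0,0,0,0,0,0,0], hand=4)

```text
clock: 18.98
tool_pos: [0.4834, 0.3129, 0.1572]
eef_rot: [0.032, 0.999, 0.0, 0.0]
contact_force: [-0.3, 0.3, -0.4]
opening: 0.456
```

```bash
python3 m.py w10
```

```text
TCP in board mm -86.9 104.1 z 0.1572 yaw err -0.2173 F [-0.3  0.3 -0.4] open 0.456
q [-0.55  0.83 -0.18  1.83  0.28  0.5   0.59]
button n 1731 theta -0.215 hub top mean r 0.068 x,y range -0.118 -0.038 0.083 0.117
axis angle -0.249
handle x [-0.0699  0.0199] y [0.0354 0.0566] z 0.0304 yaw 0.0648
```

View pics/w10.png

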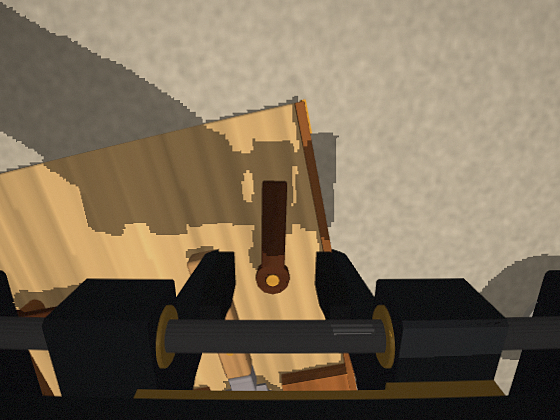

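The bar is centred between the jaws at (274,225), aligned with the tool. I'll go down and close lightly.

>>> carry_out(motion=[0.3,0,2,0,0,0,0,0,2,0,0,0,0,0,1.5,0,0,0,0,0,0.4,0,0,0,0,0,0,0,0,0])

```text
clock: 19.65
tool_pos: [0.48, 0.313, 0.098]
eef_rot: [0.032, 0.999, 0.0, 0.0]
contact_force: [0.7, -0.2, -0.3]
opening: 0.457
```

>>> carry_out(motion=[0,0,0,0,0,0,0,0,0,0,0,0,0,0,0,0,0,0,0,0,0,0,0,0], hand=2.2, grip_force=5)

```text
clock: 20.15
tool_pos: [0.4798, 0.3129, 0.0979]
eef_rot: [0.032, 0.999, 0.0, 0.0]
contact_force: [0.4, 0.5, -0.2]
opening: 0.246
```

```bash
python3 m.py
```

```text
TCP in board mm -90.4 104.6 z 0.0979 yaw err -0.2177 F [ 0.4  0.5 -0.2] open 0.246
q [-0.58  0.93 -0.14  1.85  0.3   0.38  0.56]
button n 3590 theta -0.215 hub top mean r 0.069 x,y range -0.118 -0.038 0.082 0.13
axis angle -0.253
handle x [-0.0206 -0.0105] y [0.0543 0.0567] z 0.0287 yaw -0.0355
```

>>> carry_out(motion=[-0.05,-0.62,0,0,0,-0.15,-0.05,-0.62,0,0,0,-0.15,-0.05,-0.62,0,0,0,-0.15,-0.05,-0.62,0,0,0,-0.15,0,0,0,0,0,0])

```text
clock: 20.82
tool_pos: [0.4859, 0.2884, 0.0976]
eef_rot: [-0.264, 0.965, -0.0, -0.0]
contact_force: [0.2, -0.3, -0.5]
opening: 0.247
```

```bash
python3 m.py
```

```text
TCP in board mm -88.2 79.4 z 0.0976 yaw err 0.3796 F [ 0.2 -0.3 -0.5] open 0.247
q [-0.46  0.93 -0.27  1.87  0.56  0.41  0.96]
button n 3591 theta 0.363 hub top mean r 0.069 x,y range -0.116 -0.037 0.052 0.105
axis angle 0.325
handle x [-0.0703 -0.0603] y [0.0345 0.0512] z 0.0302 yaw -0.8476
```

>>> carry_out(motion=[-0.05,-0.62,0,0,0,-0.15,-0.05,-0.62,0,0,0,-0.15,-0.05,-0.62,0,0,0,-0.15,-0.05,-0.62,0,0,0,-0.15,0,0,0,0,0,0])

```text
clock: 21.5
tool_pos: [0.5042, 0.2725, 0.0976]
eef_rot: [-0.536, 0.844, 0.0, 0.0]
contact_force: [-0.4, 0.0, 0.9]
opening: 0.249
```

```bash
python3 m.py
```

```text
TCP in board mm -72.5 61.0 z 0.0976 yaw err 0.9779 F [-0.4  0.   0.9] open 0.249
q [-0.33  0.96 -0.43  1.84  0.77  0.51  1.41]
button n 3581 theta 0.972 hub top mean r 0.069 x,y range -0.097 -0.038 0.035 0.106
axis angle 0.952
handle x [-0.0698 -0.0183] y [0.0339 0.0541] z 0.0305 yaw -0.1133
```

>>> carry_out(motion=[-0.05,-0.62,0,0,0,-0.15,-0.05,-0.62,0,0,0,-0.15,-0.05,-0.62,0,0,0,-0.15,-0.05,-0.6,0,0,0,-0.145,0,0,0,0,0,0])

```text
clock: 22.18
tool_pos: [0.528, 0.2699, 0.0976]
eef_rot: [0.76, -0.65, -0.0, -0.0]
contact_force: [-0.4, -0.2, -0.5]
opening: 0.249
```

```bash
python3 m.py
```

```text
TCP in board mm -49.4 54.7 z 0.0976 yaw err 1.5728 F [-0.4 -0.2 -0.5] open 0.249
q [-0.22  1.01 -0.6   1.78  0.91  0.66  1.94]
button n 3599 theta 1.573 hub top mean r 0.069 x,y range -0.072 -0.023 0.026 0.106
axis angle -1.569
handle x [-0.0687  0.0196] y [0.0341 0.0551] z 0.0305 yaw 0.0569
```

>>> carry_out(motion=[0,0,0,0,0,0,0,0,0,0,0,0,0,0,0,0,0,0], hand=1.6, grip_force=4)

```text
clock: 22.6
tool_pos: [0.5274, 0.2695, 0.0977]
eef_rot: [0.761, -0.648, -0.0, 0.0]
contact_force: [-1.7, -0.7, 0.3]
opening: 0.184
```

>>> carry_out(motion=[0,0,0,0,0,0,0,0,0,0,0,0,0,0,0,0,0,0], hand=3.5)

```text
clock: 22.98
tool_pos: [0.5284, 0.2696, 0.0978]
eef_rot: [0.761, -0.648, 0.0, -0.0]
contact_force: [0.7, -0.2, -0.3]
opening: 0.399
```

>>> carry_out(motion=[0,0,-1,0,0,0,0,0,-3,0,0,0,0,0,-4,0,0,0,-2,0,-4,0,0,0,-3,0,0,0,0,-3,0,0,0,0,0,0,0,0,0,0,0,0,0,0,0,0,0,0])

```text
clock: 23.98
tool_pos: [0.5205, 0.3174, 0.2173]
eef_rot: [0.818, -0.575, 0.0, 0.001]
contact_force: [-0.5, -0.4, -0.9]
opening: 0.396
```

```bash
python3 m.py w11
```

```text
TCP in board mm -49.6 102.8 z 0.2173 yaw err 1.7623 F [-0.5 -0.4 -0.9] open 0.396
q [-0.21  0.88 -0.78  1.67  0.76  0.92  2.19]
button n 1272 theta 1.614 hub top mean r 0.069 x,y range -0.061 -0.037 0.027 0.105
axis angle -1.55
handle x [-0.0688  0.0195] y [0.0346 0.0558] z 0.0305 yaw 0.0078
```

View pics/w11.png

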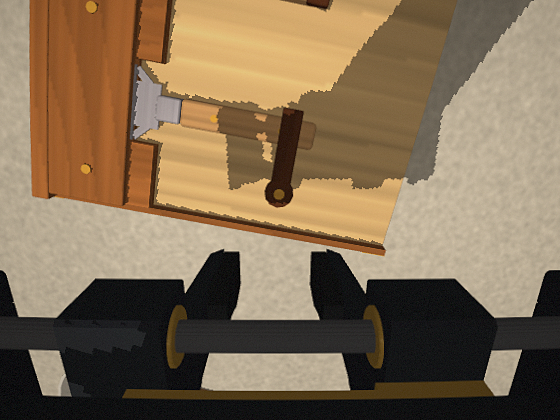

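Picture: the blade is inside the slot at (145,100). The button, with its hub at (279,193) and end at (291,110), lies squarely across the handle. The gripper is clear, so I hand in.

```bash
python3 - <<'E'
from h import *
s=snapshot('top')
for t in ['spatula','ornament_a','palette_knife']:
    for d in finder.masks_of(s,t)[:2]: print(t,round(d['p'],2),np.round(d['extent']),np.median(maskpts(s,d['pixels']),0).round(3))
print(workorder.finish_job())
E
```

```text
spatula 0.56 [315. 116. 344. 185.] [ 0.641 -0.143  0.023]
ornament_a 0.49 [338. 205. 349. 213.] [ 0.469 -0.178  0.022]
palette_knife 0.64 [210. 140. 225. 171.] [0.62  0.167 0.026]
the job is handed in; nothing more can be done
None
```

I slid the broad scraper's blade flat into the wide slot up to its back, then turned the turnbutton squarely across its handle. I handed the job in at about 24 s of the 58 s allowed.

**Scraper:** I pushed until the force rose to about 15 N with no further advance. The handle's rear end then measured at board x between -69.8 and -68.8 (expected -70). Those readings differ by 1 mm, within the camera calibration. The handle is centred at about y = 45 and lies flat on the board, its top at 30.5 mm against the expected 30.

**Turnbutton:** The last look gave 1.59 to 1.61 rad, against a target of 1.57. The gripper was well clear of everything.

**Bystanders:** The spatula and the one clay disc I could measure are where they started. The palette knife's median shifted about 5 mm, and its mask also came out shorter than at the start. The gripper never went near it, so I take that as noise in the finder. I did not measure the second clay disc or the knife's turnbutton at the end.

**Slip:** While backing away after the button was set, I mistyped one row and the tool turned about 0.19 rad in free air. It touched nothing.

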